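# Fit the splined valve lever and close the valve

### The arm

A 6-joint arm with a two-finger parallel gripper is mounted at the origin on the work surface. World frame = base frame: x ahead of the robot, y to its left, z up, the work surface at z = 0. Lengths are in mm, angles in rad, forces in N, time in s.
With the tool pointing down it reaches from about 350 to 775 mm from the base axis. Payload 5.5 kg.
Tool frame: the origin (TCP) lies at the very end of the fingers, on their centre line; the grasp point (between the pads) lies 19 mm behind it; x points along the fingers, y is the direction in which the jaws open and shut, and the axes are right-handed (so a half turn about x gives the same grasp; the last joint's range is limited). The gripper opens to 85 mm and grips with 20 to 120 N. Pads are 22 mm wide; open, the fingers measure 114 mm over their backs; the gripper's body (76 mm by 85 mm) begins 54 mm behind the grasp point. The pads swing forward as they close: fully open they stand 13 mm farther back than shut.
Start: joints at [1.154, 0.313, 0.046, 1.304, 0, 1.431], TCP at [157.159, 553.148, 231.323] pointing down, gripper open.
Joint ranges: [-2.76, 2.76], [-0.86, 1.69], [-1.03, 1.26], [-2.2, 2.34], [-1.47, 1.5], [-3.14, 3.14]. Speed limits (rad/s): [2.57, 2.57, 3.14, 3.14, 3.14, 3.14].

### API

Orientations are given as a unit quaternion [x, y, z, w].
In Python, from bench import bot, capture gives the robot as it stands. The module is installed in compiled form; this text tells all that it offers.
- The arm moves only by the tool drive_tool, never from a script. Its argument "steps" is a list of rows, each an object of numbers: "x", "y", "z": the shift along the world's x, y, z in m; "wx", "wy", "wz": the turn, a rotation vector about the world's x, y, z in rad. A call has 1 to 5 rows; each row is the pose to reach, as a shift and turn from the pose commanded when the call began; what a row does not reach only later rows make up. A row lasts 1/12 s, in which the tool goes at most 41.7 mm and 7.16 degrees, less where a joint would pass 70% of its speed; a pose out of reach is approached as far as the arm can. A call with a gripper value outside its range is refused whole. "gripper" is the finger opening in m, from 0 to 0.0854, set as the call begins (left out, the last holds). The fingers move at their own pace and stop on an object; the grip force is fixed at half the most. Time passes only in rows, so rows that repeat a pose let the fingers close. It gives the time, the measured TCP pose, the force and the opening at its end, in the units of the state.
- bot.get_obs(): the state, without advancing time (a new reading comes with each control period).
- capture(name): name is "scene" or "side" or "wrist"; returns a dict with "image" (420x560x3 uint8, red, green, blue), "depth" (420x560 float32, mm along the optical axis (not along the pixel's ray), 0 where there is no reading), "fovy" (degrees; the focal length in pixels is half the picture's height over the tangent of half this angle, whatever the lens; pixels are square), "cx", "cy" (the principal point, pixels), "R" (3x3) and "t" (3): a world point X has camera coordinates R X + t. Camera axes: x right, y down, z forward; pixel columns grow to the right and rows downward; lengths in mm; the calibration is good to about 2 mm. The wrist camera is an equidistant fisheye: a pixel r from the principal point sees the ray r / f radians off the axis. A picture is of the moment at which its call begins.
- bot.close_job(): hands the job in, once; it reports no verdict.
The state is a dict: "clock": time; "joint_pos": joint angles; "qvel": joint speeds; "tau": joint torques, N m; "tcp_pos": TCP position; "orientation": TCP orientation; "wrist_force": force on the tool from outside, world axes, zero at the start; "torque": the same for the moment, N m; "width": finger opening in mm.
Only numpy, scipy, OpenCV 4.12 (cv2) and the standard library are available. Lean on these libraries where they do the work, as an engineer would, in place of code of your own. Each camera call takes 0.05 s, during which the arm holds its last target. There are 200 camera calls.

### The job

Take the red-gripped lever, turn it so that it points at the red mark on the valve's flange, and work it gently down over the splined spindle until its hub sits fully home; the spindle's teeth may stand as much as 35 degrees either side of that mark, so turn the lever and feel for them, and never force them. Then swing the lever clockwise (seen from above) on the spindle until it points at the green mark, let go, and leave the other things on the bench where they are.

Things in the scene. Friction and masses are not known exactly. Their poses are not given: they have to be found in the camera images.
- lever: The lever to fit: aluminium, red round grip, 0.22 to 0.37 kg. Lies flat, bore upright. Origin: bore centre at the hub's underside; x along the arm to the grip, z up. Hexagonal hub, 46 mm across flats, 30 mm tall; two flats (26 mm wide) face +y and -y: grasp those. Arm 16 mm wide, 10 mm thick, to 79 mm from the origin; then the grip, 18 mm thick, to 135 mm. One flat underside
- bore_top (a point): Centre of the red lever's bore at the hub's top, 30 mm over its underside. The bore goes right through: 4 inward ridges 10 mm wide, at 0, 90, 180 and 270 degrees from the lever's x, leave a circle 28 mm across free; between them are 4 grooves that reach a radius of 19 mm
- lever_tip (a point): Point on the centre line of the lever's red grip, 110 mm from the bore centre along the lever's x, 9 mm above its underside
- valve: Flanged steel valve head, bolted down. Origin: on the spindle axis at the bench top; z up; x points to the green mark (valve closed); the red mark lies 50 degrees counter-clockwise from it, seen from above. Flange 150 mm across, 14 mm high; barrel 72 mm across, up to 45 mm
- seat (a point): On the spindle axis, 50 mm up: top of the spindle's shoulder (42 mm across), on which the lever's underside sits when home. The spindle turns stiffly (0.2 N m) and stays where left, with no stop or click at the green mark
- teeth_top (a point): On the spindle axis, 72 mm up: top of the spindle's 4 teeth (11.6 mm wide, to a radius of 17 mm, from the seat to here). Core 26 mm across up to 74 mm, then a cone narrowing to 14 mm across at 84 mm. The hub has 1 mm of play round the core and turns 2 to 3 degrees either way on the teeth; off centre it sticks on its way down until turned a little. Over 60 N from lever to valve is forcing
- red_mark (a point): Red paint mark on the flange, 56 mm from the axis. The teeth's own angle is not measured: the lever goes on with its arm somewhere within 35 degrees either side of this mark (it would also go on every 90 degrees from there, which is wrong)
- green_mark (a point): Green paint mark on the flange, 56 mm from the axis: where the lever's arm points, within about 8 degrees, when the valve is closed
- blue_lever: A lookalike with a blue grip and a square bore, 125 mm long from the bore centre; hub as the red one's. Leave it. Origin and axes as the red lever's
- seal_ring: Steel ring, 60 mm across, 14 mm high; bystander, origin under its centre
- sleeve: Steel sleeve, 52 mm across, 55 mm high; bystander, origin under its centre
- gland: Steel seal gland, 90 mm across, 36 mm high; bystander, origin under its centre
- carton: Cardboard carton 80 x 110 x 60 mm; bystander, origin under its centre
- spray: White bottle, 40 mm across, 110 mm high; bystander, origin under its centre
- driver: Screwdriver with a yellow handle, lying; bystander
There are look-alikes about, which are no part of the job. What is shaped like the lever but pink is not meant. Leave any turquoise look-alike of the valve alone.

How it is judged:
By the outcome, as a careful person would: the job done as asked, in the order asked, and still so for the second after the job is handed in, with the robot touching nothing.
It also fails if it takes over 72 s, if anything falls off the work surface, if the arm or the gripper's body presses on something with over 40 N, if the wrist force passes 120 N, or if a joint passes its speed limit or range.

## Working session

There is one attempt and no reset: what is moved stays moved. The work goes in short steps, Python scripts to look and compute and a tool call to move; the robot and the scene stay as the last step left them, time stands still between calls to the robot, and variables do not carry over. Pictures are saved under pics/ and viewed, about 8 in all and at most 12, crops included, and the job is handed in when it is done.

Besides the shell and the picture viewer there is one more tool, called as name(argument=value, ...), one argument or row to a line, values as JSON. drive_tool: Moves the arm, as the interface text tells. Its arguments: {"type":"object","properties":{"steps":{"type":"array"},"gripper":{"type":"number"}},"required":["steps"]}

```bash
mkdir -p pics; cat > h.py <<'E'
import numpy as np, cv2
from bench import bot, capture
def save(c,n): cv2.imwrite(f'pics/{n}.png',cv2.cvtColor(c['image'],cv2.COLOR_RGB2BGR))
def rays(c,uv,fish=False):
    uv=np.atleast_2d(np.array(uv,float)); f=210/np.tan(np.radians(c['fovy']/2))
    d=(uv-[c['cx'],c['cy']])
    if fish:
        r=np.linalg.norm(d,axis=1,keepdims=True); th=r/f
        v=np.hstack([d/np.maximum(r,1e-9)*np.sin(th),np.cos(th)])
    else: v=np.hstack([d/f,np.ones((len(d),1))])
    R=np.array(c['R']); t=np.array(c['t']); return -R.T@t, v@R
def onplane(c,uv,z,fish=False):
    o,d=rays(c,uv,fish); return o+d*((z-o[2])/d[:,2:3])
def cloud(c):
    f=210/np.tan(np.radians(c['fovy']/2)); v,u=np.mgrid[0:420,0:560]; D=c['depth']
    P=np.stack([(u-c['cx'])/f*D,(v-c['cy'])/f*D,D],-1)
    return (P-np.array(c['t']))@np.array(c['R'])
E
python3 - <<'E'
from h import *
ims=[]
for n in ['scene','side','wrist']:
    c=capture(n); save(c,n+'0'); np.savez(n+'0.npz',**c); print(n,c['fovy'],c['cx'],c['cy'],np.round(-np.array(c['R']).T@c['t']),np.round(c['R'],2).tolist())
o=bot.get_obs();print(o)
E
```

```text
scene 44.89447454239377 282.1248605703674 207.4967092353818 [1155. -357. 1144.] [[0.48, 0.88, 0.0], [0.73, -0.4, -0.55], [-0.48, 0.27, -0.84]]
side 53.7261301937051 278.35147768842 210.0419349833448 [515. 702. 915.] [[-1.0, -0.06, -0.0], [-0.04, 0.75, -0.66], [0.04, -0.66, -0.75]]
wrist 65.70646984690485 276.1584918850644 207.35489574992184 [ 82. 575. 373.] [[0.28, 0.96, -0.0], [0.92, -0.26, 0.3], [0.29, -0.09, -0.95]]
{'clock': 0.15, 'joint_pos': array([ 1.15440329e+00,  3.13846282e-01,  4.53001087e-02,  1.30360011e+00,
       -3.49633380e-05,  1.43119977e+00]), 'qvel': array([-0.00093157, -0.00441794,  0.00335824,  0.00090035,  0.00161507,
        0.00029332]), 'tau': array([ 1.97224479e-03, -4.81065094e+01,  2.98815948e+01,  1.38914608e-02,
       -1.31275378e-04,  4.57905884e-06]), 'tcp_pos': array([157.0061608 , 552.78071597, 230.62786041]), 'orientation': array([ 0.09708784,  0.70046453, -0.09801254,  0.70022634]), 'wrist_force': array([0.05693929, 0.54177102, 0.33168291]), 'torque': array([ 0.0072556 ,  0.00676266, -0.05812471]), 'width': 85.3996123385931}
```

View pics/scene0.png

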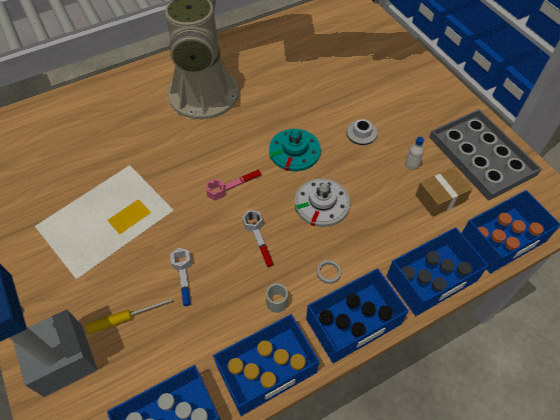

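View pics/side0.png

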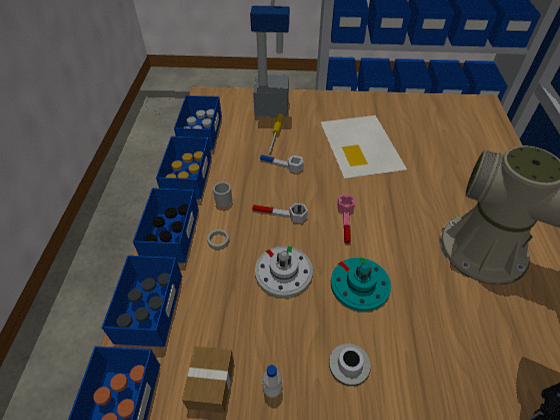

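The scene view shows the red lever (hub at 253,220; grip at 266,255), the grey valve (spindle at 323,187; red mark at 315,218; green at 302,206), the pink and turquoise look-alikes, and the blue lever at (181,258). In the side view the lever hub is at (298,212) and the valve at (284,262).

```bash
cat > m.py <<'E'
from h import *
def masks(im):
    h=cv2.cvtColor(im,cv2.COLOR_RGB2HSV).astype(int); H,S,V=h[...,0],h[...,1],h[...,2]
    return ((H<6)|(H>174))&(S>170)&(V>70), (H>45)&(H<75)&(S>120)&(V>60)
boxes={'scene':dict(grip=(255,235,276,270),rm=(306,208,322,228),gm=(292,198,310,212),hub=(240,206,266,234),val=(290,172,356,226)),
'side':dict(grip=(248,200,285,218),rm=(260,243,279,262),gm=(284,242,297,256),hub=(285,200,311,226),val=(250,240,318,300))}
for n in boxes:
    c=dict(np.load(n+'0.npz')); P=cloud(c); r,g=masks(c['image'])
    def sub(m,b):
        o=np.zeros_like(m); x0,y0,x1,y1=b; o[y0:y1,x0:x1]=m[y0:y1,x0:x1]; return o
    B=boxes[n]
    for k,m,z in (('grip',r,9),('rm',r,14),('gm',g,14)):
        v,u=np.nonzero(sub(m,B[k])); uv=[u.mean(),v.mean()]
        print(n,k,len(u),np.round(uv,1),'plane',onplane(c,uv,z).round(1)[0],'cloud',np.median(P[v,u],0).round(1))
        if k=='grip':
            Q=P[v,u][:,:2]; print('  axis',np.degrees(np.arctan2(*np.linalg.svd(Q-Q.mean(0),full_matrices=False)[2][0][::-1])).round(1))
    allm=np.ones(r.shape,bool)
    for k,lo,hi in (('hub',26,34),('val',9,18),('val',41,47),('val',76,90),('val',65,90)):
        m=sub(allm,B[k])&(P[...,2]>lo)&(P[...,2]<hi); Q=P[m]
        (cx,cy),rad=cv2.minEnclosingCircle(Q[:,:2].astype(np.float32))
        print(n,k,lo,len(Q),'mean',Q.mean(0).round(1),'circ',round(cx,1),round(cy,1),round(rad,1))
E
python3 m.py
```

```text
scene grip 131 [266.3 255.7] plane [ 611.5 -101.2    9. ] cloud [ 614.5 -102.9   15.3]
  axis -7.6
scene rm 50 [314.4 217.2] plane [574.5  61.6  14. ] cloud [574.8  60.3  16. ]
scene gm 48 [301.8 205.3] plane [526.1  51.5  14. ] cloud [527.3  50.   16.9]
scene hub 26 126 mean [506.7 -86.6  29.3] circ 506.6 -86.5 26.4
scene val 9 1220 mean [546.4 101.8  14.2] circ 538.5 107.3 76.5
scene val 41 250 mean [544.6 101.6  44. ] circ 537.9 105.9 38.2
scene val 76 53 mean [541.1 106.2  80.8] circ 541.7 108.0 13.9
scene val 65 111 mean [541.8 104.9  75.8] circ 539.5 105.9 18.7
side grip 91 [261.3 208.4] plane [ 613.1 -101.1    9. ] cloud [613.1 -94.8  15.5]
  axis 170.4
side rm 27 [269.4 252.7] plane [577.7  59.6  14. ] cloud [576.3  62.7  18.1]
side gm 22 [288.8 248.8] plane [526.9  44.1  14. ] cloud [526.5  47.   17.4]
side hub 26 103 mean [505.4 -81.8  29.7] circ 505.6 -81.7 26.9
side val 9 1392 mean [537.6 122.7  15.1] circ 538.9 109.8 76.4
side val 41 281 mean [537.3 118.6  44.7] circ 537.2 111.3 36.2
side val 76 56 mean [538.1 113.7  81.4] circ 538.4 111.4 12.0
side val 65 121 mean [537.6 115.1  76.3] circ 538.1 111.0 17.2
```

drive_tool(
  steps=[
    {"x":0.019,"y":-0.035},
    {"x":0.038,"y":-0.07},
    {"x":0.058,"y":-0.105},
    {"x":0.077,"y":-0.14},
    {"x":0.096,"y":-0.175},
  ],
  gripper=0.07,
)

```text
schema error: expected keys x, y, z, wx, wy, wz
```

drive_tool(
  steps=[
    {"x":0.019,"y":-0.035},
    {"x":0.038,"y":-0.07},
    {"x":0.058,"y":-0.105},
    {"x":0.077,"y":-0.14},
    {"x":0.096,"y":-0.175},
  ],
)

```text
schema error: expected keys x, y, z, wx, wy, wz
```

drive_tool(
  steps=[
    {"x":0.019,"y":-0.035},
    {"x":0.038,"y":-0.07},
    {"x":0.058,"y":-0.105},
    {"x":0.077,"y":-0.14},
    {"x":0.096,"y":-0.175},
  ],
)

```text
schema error: expected keys x, y, z, wx, wy, wz
```

drive_tool(
  steps=[
    {"x":0.015,"y":-0.028,"z":-0.02,"wz":0.04},
    {"x":0.03,"y":-0.056,"z":-0.04,"wz":0.08},
    {"x":0.045,"y":-0.085,"z":-0.06,"wz":0.12},
    {"x":0.061,"y":-0.113,"z":-0.08,"wz":0.14},
    {"x":0.061,"y":-0.113,"z":-0.08,"wz":0.14},
  ],
)

```text
schema error: expected keys x, y, z, wx, wy, wz
```

```bash
python3 - <<'E'
from h import *
from scipy.spatial.transform import Rotation as R
c=capture('wrist'); save(c,'w1'); np.savez('w1.npz',**c)
o=bot.get_obs(); print(o['clock'],o['tcp_pos'].round(1),R.from_quat(o['orientation']).as_matrix().round(3).tolist(),o['wrist_force'].round(1),o['width'],o['joint_pos'].round(2))
E
```

```text
0.2 [157.  552.9 230.7] [[-0.0, 0.273, 0.962], [-0.001, 0.962, -0.273], [-1.0, -0.001, -0.0]] [-0.4 -0.4 -0. ] 85.4494387889441 [1.15 0.31 0.05 1.3  0.   1.43]
```

View pics/w1.png

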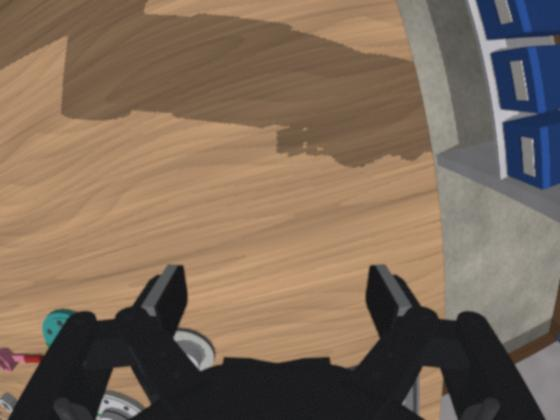

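All six keys are required, so the arm has not moved. The wrist view still shows bare bench between the fingers at about (185,280) and (375,280). I'm sending the moves again with full rows.

drive_tool(
  steps=[
    {"x":0.019,"y":-0.035,"z":0,"wx":0,"wy":0,"wz":0},
    {"x":0.038,"y":-0.07,"z":0,"wx":0,"wy":0,"wz":0},
    {"x":0.058,"y":-0.105,"z":0,"wx":0,"wy":0,"wz":0},
    {"x":0.077,"y":-0.14,"z":0,"wx":0,"wy":0,"wz":0},
    {"x":0.096,"y":-0.175,"z":0,"wx":0,"wy":0,"wz":0},
  ],
  gripper=0.07,
)

```text
clock: 0.62
tcp_pos: [253.4, 376.5, 231.1]
orientation: [0.097, 0.7, -0.097, 0.7]
wrist_force: [1.1, 0.3, -0.0]
width: 70.4
```

drive_tool(
  steps=[
    {"x":0.019,"y":-0.035,"z":0,"wx":0,"wy":0,"wz":0},
    {"x":0.038,"y":-0.07,"z":0,"wx":0,"wy":0,"wz":0},
    {"x":0.058,"y":-0.105,"z":0,"wx":0,"wy":0,"wz":0},
    {"x":0.077,"y":-0.14,"z":0,"wx":0,"wy":0,"wz":0},
    {"x":0.096,"y":-0.175,"z":0,"wx":0,"wy":0,"wz":0},
  ],
)

```text
clock: 1.03
tcp_pos: [349.5, 201.4, 231.4]
orientation: [0.098, 0.7, -0.097, 0.701]
wrist_force: [0.0, 0.4, 0.3]
width: 70.2
```

drive_tool(
  steps=[
    {"x":0.019,"y":-0.035,"z":0,"wx":0,"wy":0,"wz":0},
    {"x":0.038,"y":-0.07,"z":0,"wx":0,"wy":0,"wz":0},
    {"x":0.058,"y":-0.105,"z":0,"wx":0,"wy":0,"wz":0},
    {"x":0.077,"y":-0.14,"z":0,"wx":0,"wy":0,"wz":0},
    {"x":0.096,"y":-0.175,"z":0,"wx":0,"wy":0,"wz":0},
  ],
)

```text
clock: 1.45
tcp_pos: [445.6, 26.1, 231.4]
orientation: [0.098, 0.7, -0.098, 0.7]
wrist_force: [1.2, -0.1, -0.6]
width: 70.1
```

drive_tool(
  steps=[
    {"x":0.015,"y":-0.028,"z":-0.02,"wx":0,"wy":0,"wz":0.04},
    {"x":0.03,"y":-0.056,"z":-0.04,"wx":0,"wy":0,"wz":0.08},
    {"x":0.045,"y":-0.085,"z":-0.06,"wx":0,"wy":0,"wz":0.12},
    {"x":0.061,"y":-0.113,"z":-0.08,"wx":0,"wy":0,"wz":0.14},
    {"x":0.061,"y":-0.113,"z":-0.08,"wx":0,"wy":0,"wz":0.14},
  ],
)

```text
clock: 1.87
tcp_pos: [506.9, -89.0, 147.1]
orientation: [0.05, 0.707, -0.05, 0.704]
wrist_force: [0.9, -0.6, -0.5]
width: 70.3
```

```bash
cat > st.py <<'E'
from h import *
import sys
from scipy.spatial.transform import Rotation as R
def st():
    o=bot.get_obs(); M=R.from_quat(o['orientation']).as_matrix()
    print('t',o['clock'],'tcp',o['tcp_pos'].round(1),'xax',M[:,0].round(3),'yang',np.degrees(np.arctan2(M[1,1],M[0,1])).round(2),'F',o['wrist_force'].round(1),'T',o['torque'].round(2),'w',o['width'].round(1),'q',o['joint_pos'].round(2))
if len(sys.argv)>1:
    c=capture(sys.argv[1]); save(c,sys.argv[2]); np.savez(sys.argv[2]+'.npz',**c)
if __name__=='__main__': st()
E
python3 st.py wrist w1
```

```text
Traceback (most recent call last):
  File "st.py", line 9, in <module>
    if __name__=='__main__': st()
                             ~~^^
  File "st.py", line 6, in st
    print('t',o['clock'],'tcp',o['tcp_pos'].round(1),'xax',M[:,0].round(3),'yang',np.degrees(np.arctan2(M[1,1],M[0,1])).round(2),'F',o['wrist_force'].round(1),'T',o['torque'].round(2),'w',o['width'].round(1),'q',o['joint_pos'].round(2))
                                                                                                                                                                                            ^^^^^^^^^^^^^^^^
AttributeError: 'float' object has no attribute 'round'
```

View pics/w1.png

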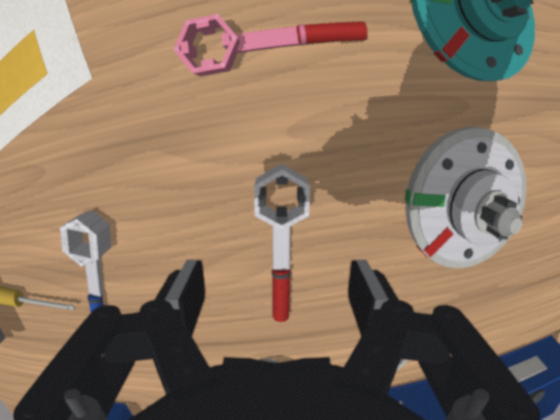

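Wrist view (picture 4): the lever hub is at (282,196), its grip at (281,297), and the real valve at (467,200) with its green mark at (428,200) and red mark at (438,242). The spindle top is at about (505,215) with the teeth visible. I'm measuring from this view.

```bash
sed -i "s/o\['width'\].round(1)/round(float(o['width']),1)/" st.py
cat >> h.py <<'E'
def fcloud(c):
    f=210/np.tan(np.radians(c['fovy']/2)); v,u=np.mgrid[0:420,0:560]; o,d=rays(c,np.c_[u.ravel(),v.ravel()],True)
    dz=d@np.array(c['R'])[2]; return (o+d*(c['depth'].ravel()/dz)[:,None]).reshape(420,560,3)
E
cat > m2.py <<'E'
from h import *
c=dict(np.load('w1.npz')); P=fcloud(c)
h=cv2.cvtColor(c['image'],cv2.COLOR_RGB2HSV).astype(int); H,S,V=h[...,0],h[...,1],h[...,2]
r=((H<6)|(H>174))&(S>150)&(V>60); g=(H>45)&(H<75)&(S>120)&(V>50)
def box(m,x0,y0,x1,y1):
    o=np.zeros_like(m); o[y0:y1,x0:x1]=m[y0:y1,x0:x1]; return o
pt={}
for k,m,z in (('grip',box(r,268,265,295,330),9),('rm',box(r,420,225,460,262),14),('gm',box(g,405,185,450,215),14)):
    v,u=np.nonzero(m); uv=[u.mean(),v.mean()]; pt[k]=onplane(c,uv,z,True)[0]
    print(k,len(u),np.round(uv,1),'plane',pt[k].round(1),'cloud',np.median(P[v,u],0).round(1))
one=np.ones(r.shape,bool)
for k,b,lo,hi in (('hub',(245,155,320,235),26,34),('flange',(395,120,535,275),9,18),('barrel',(395,120,535,275),40,47),('teeth',(470,180,535,250),62,74),('top',(470,180,535,250),80,90)):
    m=box(one,*b)&(P[...,2]>lo)&(P[...,2]<hi); Q=P[m]
    if len(Q)<5: print(k,len(Q)); continue
    (cx,cy),rad=cv2.minEnclosingCircle(Q[:,:2].astype(np.float32)); pt[k]=np.array([cx,cy])
    print(k,len(Q),Q.mean(0).round(1),'circ',round(cx,1),round(cy,1),round(rad,1))
    if k=='hub':
        (w,_),(a,b2),an=cv2.minAreaRect(Q[:,:2].astype(np.float32)); print('rect',w,a,b2,an)
a=lambda p,q:np.degrees(np.arctan2(*(p[:2]-q[:2])[::-1])).round(1)
print('lever ang',a(pt['grip'],pt['hub']),np.linalg.norm(pt['grip'][:2]-pt['hub']))
for k in('rm','gm'): print(k,a(pt[k],pt['flange']),np.linalg.norm(pt[k][:2]-pt['flange']))
# bearing of dark bore pixels / spindle crop
cr=c['image'][170:260,440:550]; cv2.imwrite('pics/crop1.png',cv2.cvtColor(cv2.resize(cr,None,fx=6,fy=6,interpolation=cv2.INTER_CUBIC),cv2.COLOR_RGB2BGR))
E
python3 m2.py; python3 st.py
```

```text
grip 706 [280.5 297.2] plane [613.8 -99.5   9. ] cloud [609.  -99.   16.6]
rm 234 [438.4 241.8] plane [575.9  67.5  14. ] cloud [574.1  65.4  17.8]
gm 308 [426.8 199.3] plane [528.7  53.1  14. ] cloud [527.5  51.4  17.8]
hub 1287 [505.4 -83.6  29.9] circ 506.1 -83.8 26.7
rect 506.0154113769531 46.50022888183594 51.93718719482422 21.583820343017578
flange 7837 [527.1  91.1  15.5] circ 538.3 109.0 76.4
barrel 1873 [532.   98.4  44.9] circ 538.5 108.5 36.3
teeth 477 [534.4 101.8  69.3] circ 537.9 109.3 18.7
top 259 [537.4 107.2  83. ] circ 538.1 108.2 9.4
lever ang -8.3 108.79945137249877
rm -47.8 55.89219027630958
gm -99.8 56.64768952284642
t 1.9167 tcp [505.7 -86.8 148.6] xax [-0.004  0.001 -1.   ] yang 81.94 F [ 0.3 -0.6  1.4] T [ 0.09  0.04 -0.04] w 70.1 q [-0.33  0.24 -0.26  1.07 -0.   -0.19]
```

View pics/crop1.png

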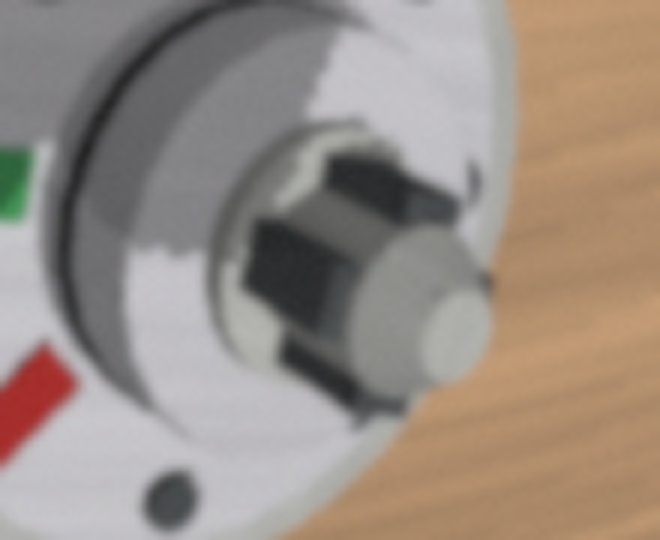

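```bash
python3 - <<'E'
from h import *
c=dict(np.load('w1.npz')); P=fcloud(c); C=np.array([538.3,108.8])
V=c['image'].max(2)
d=P[...,:2]-C; rad=np.linalg.norm(d,axis=2); ang=np.degrees(np.arctan2(d[...,1],d[...,0])); Z=P[...,2]
m=np.zeros(V.shape,bool); m[180:250,470:530]=1
for lo,hi in((52,58),(58,64),(64,71)):
    k=m&(Z>lo)&(Z<hi)&(rad>14.5)&(rad<20)
    print(lo,np.histogram(ang[k],bins=np.arange(-180,181,10))[0])
k=m&(V<75)&(Z>50)&(Z<73); print('dark',np.histogram(ang[k],bins=np.arange(-180,181,10))[0])
for p in [(481.7,215),(494,218.5),(497,227),(500,199)]: 
  for z in (50,72):
    q=onplane(c,p,z,True)[0][:2]-C; print(p,z,np.hypot(*q).round(1),np.degrees(np.arctan2(q[1],q[0])).round(1))
E
```

```text
52 [17  0  0  0  0  6 13 12 13 12  0  0  0  0 12  6  0  0  0  0  0  0  0  0
  0  0  0  0  0  0  0  0  3  3  5  2]
58 [17  0  0  0  0  5 14 13 13  9  0  0  0  0  8  4  0  0  0  0  0  0  0  0
  0  0  0  0  0  0  0  0  1  2  5  3]
64 [20  0  0  0  0  8 17 13 16 11  0  0  0  0 13  9  0  0  0  1  0  0  0  0
  0  0  0  1  0  0  0  1  3  3  3  5]
dark [83 10  0  0  2 35 51 47 50 26  0  0  0  1 47 11  0  0  0  0  0  0  0  0
  0  0  0  0  0  0  0  0  1  1 12 10]
(481.7, 215) 50 14.1 -88.7
(481.7, 215) 72 31.3 -107.9
(494, 218.5) 50 6.3 12.5
(494, 218.5) 72 16.4 -105.4
(497, 227) 50 16.7 21.9
(497, 227) 72 12.1 -69.9
(500, 199) 50 14.0 149.7
(500, 199) 72 23.5 -153.1
```

drive_tool(
  steps=[
    {"x":0.0,"y":0.003,"z":-0.035,"wx":0,"wy":0,"wz":0},
    {"x":0.0,"y":0.003,"z":-0.07,"wx":0,"wy":0,"wz":0},
    {"x":0.0,"y":0.003,"z":-0.1,"wx":0,"wy":0,"wz":0},
    {"x":0.0,"y":0.003,"z":-0.1,"wx":0,"wy":0,"wz":0},
  ],
)

```text
clock: 2.25
tcp_pos: [501.5, -79.5, 46.8]
orientation: [0.049, 0.709, -0.047, 0.702]
wrist_force: [-1.4, 0.1, -0.6]
width: 70.3
```

```bash
python3 st.py
```

```text
t 2.25 tcp [501.5 -79.5  46.8] xax [-0.009  0.003 -1.   ] yang 82.2 F [-1.4  0.1 -0.6] T [0.05 0.03 0.01] w 70.3 q [-0.32  0.33 -0.42  0.84  0.   -0.18]
```

drive_tool(
  steps=[
    {"x":0.0,"y":-0.002,"z":-0.01,"wx":0,"wy":0,"wz":0},
    {"x":0.0,"y":-0.002,"z":-0.02,"wx":0,"wy":0,"wz":0},
    {"x":0.0,"y":-0.002,"z":-0.03,"wx":0,"wy":0,"wz":0},
    {"x":0.0,"y":-0.002,"z":-0.038,"wx":0,"wy":0,"wz":0},
    {"x":0.0,"y":-0.002,"z":-0.038,"wx":0,"wy":0,"wz":0},
  ],
)

```text
clock: 2.67
tcp_pos: [505.6, -83.6, 12.5]
orientation: [0.048, 0.706, -0.048, 0.705]
wrist_force: [-0.2, 0.7, -0.2]
width: 70.1
```

drive_tool(
  steps=[
    {"x":0.0,"y":0,"z":-0.004,"wx":0,"wy":0,"wz":0},
    {"x":0.0,"y":0,"z":-0.008,"wx":0,"wy":0,"wz":0},
    {"x":0.0,"y":0,"z":-0.008,"wx":0,"wy":0,"wz":0},
    {"x":0.0,"y":0,"z":-0.008,"wx":0,"wy":0,"wz":0},
  ],
)

```text
clock: 3.0
tcp_pos: [506.2, -83.9, 5.3]
orientation: [0.048, 0.705, -0.048, 0.705]
wrist_force: [0.5, -0.0, 0.1]
width: 70.0
```

```bash
python3 st.py wrist w2
```

```text
t 3.05 tcp [506.3 -83.9   5.5] xax [ 0.  0. -1.] yang 82.16 F [ 0.4  0.4 -0.2] T [-0.02 -0.02 -0.04] w 69.9 q [-0.32  0.38 -0.46  0.73  0.   -0.18]
```

View pics/w2.png

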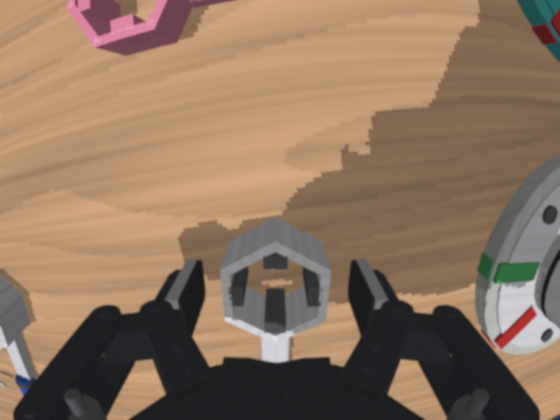

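The hub is centred between the fingers at (275,275). I'm lowering 3 mm more and gripping.

drive_tool(
  steps=[
    {"x":0.0,"y":0,"z":-0.003,"wx":0,"wy":0,"wz":0},
    {"x":0.0,"y":0,"z":-0.003,"wx":0,"wy":0,"wz":0},
  ],
)

```text
clock: 3.22
tcp_pos: [506.1, -83.9, 2.1]
orientation: [0.048, 0.705, -0.048, 0.705]
wrist_force: [0.1, 0.1, -1.2]
width: 70.0
```

drive_tool(
  steps=[
    {"x":0.0,"y":0,"z":0,"wx":0,"wy":0,"wz":0},
    {"x":0.0,"y":0,"z":0,"wx":0,"wy":0,"wz":0},
    {"x":0.0,"y":0,"z":0,"wx":0,"wy":0,"wz":0},
    {"x":0.0,"y":0,"z":0,"wx":0,"wy":0,"wz":0},
    {"x":0.0,"y":0,"z":0,"wx":0,"wy":0,"wz":0},
  ],
  gripper=0.03,
)

```text
clock: 3.63
tcp_pos: [506.4, -84.0, 2.7]
orientation: [0.048, 0.705, -0.048, 0.706]
wrist_force: [-0.6, -0.8, 3.9]
width: 44.7
```

drive_tool(
  steps=[
    {"x":0.0,"y":0,"z":0,"wx":0,"wy":0,"wz":0},
    {"x":0.0,"y":0,"z":0,"wx":0,"wy":0,"wz":0},
    {"x":0.0,"y":0,"z":0,"wx":0,"wy":0,"wz":0},
  ],
)

```text
clock: 3.88
tcp_pos: [506.4, -84.0, 2.7]
orientation: [0.048, 0.705, -0.048, 0.706]
wrist_force: [-0.8, -0.1, 4.8]
width: 45.1
```

```bash
python3 st.py
```

```text
t 3.8833 tcp [506.4 -84.    2.7] xax [ 0. -0. -1.] yang 82.16 F [-0.8 -0.1  4.8] T [-0.11  0.29  0.02] w 45.1 q [-0.32  0.38 -0.46  0.72 -0.   -0.18]
```

drive_tool(
  steps=[
    {"x":0.0,"y":0,"z":0.01,"wx":0,"wy":0,"wz":0},
    {"x":0.0,"y":0,"z":0.035,"wx":0,"wy":0,"wz":0},
    {"x":0.0,"y":0,"z":0.065,"wx":0,"wy":0,"wz":0},
    {"x":0.0,"y":0,"z":0.09,"wx":0,"wy":0,"wz":0},
    {"x":0.0,"y":0,"z":0.105,"wx":0,"wy":0,"wz":0},
  ],
)

```text
clock: 4.3
tcp_pos: [506.7, -83.8, 109.9]
orientation: [0.048, 0.705, -0.048, 0.706]
wrist_force: [0.9, -0.2, -2.8]
width: 44.8
```

drive_tool(
  steps=[
    {"x":0.003,"y":0.018,"z":0,"wx":0,"wy":0,"wz":-0.09},
    {"x":0.006,"y":0.036,"z":0,"wx":0,"wy":0,"wz":-0.18},
    {"x":0.01,"y":0.056,"z":0,"wx":0,"wy":0,"wz":-0.27},
    {"x":0.013,"y":0.076,"z":0,"wx":0,"wy":0,"wz":-0.36},
    {"x":0.016,"y":0.096,"z":0,"wx":0,"wy":0,"wz":-0.45},
  ],
)

```text
clock: 4.72
tcp_pos: [521.4, 13.2, 107.1]
orientation: [0.206, 0.677, -0.206, 0.676]
wrist_force: [0.6, 0.3, -3.1]
width: 45.1
```

drive_tool(
  steps=[
    {"x":0.003,"y":0.02,"z":0,"wx":0,"wy":0,"wz":-0.09},
    {"x":0.006,"y":0.04,"z":0,"wx":0,"wy":0,"wz":-0.18},
    {"x":0.01,"y":0.06,"z":0,"wx":0,"wy":0,"wz":-0.27},
    {"x":0.013,"y":0.08,"z":0,"wx":0,"wy":0,"wz":-0.36},
    {"x":0.016,"y":0.096,"z":0,"wx":0,"wy":0,"wz":-0.44},
  ],
)

```text
clock: 5.13
tcp_pos: [537.3, 109.8, 106.9]
orientation: [0.348, 0.616, -0.348, 0.615]
wrist_force: [0.1, -0.5, -3.5]
width: 45.0
```

drive_tool(
  steps=[
    {"x":0.0,"y":0,"z":0,"wx":0,"wy":0,"wz":0},
    {"x":0.0,"y":0,"z":0,"wx":0,"wy":0,"wz":0},
    {"x":0.0,"y":0,"z":0,"wx":0,"wy":0,"wz":0},
  ],
)

```text
clock: 5.38
tcp_pos: [537.5, 107.9, 106.9]
orientation: [0.347, 0.617, -0.347, 0.616]
wrist_force: [-0.4, -0.6, -3.0]
width: 44.9
```

```bash
python3 st.py wrist w3; python3 - <<'E'
from h import *
c=capture('side'); np.savez('s3.npz',**c)
a=c['image'][150:330,200:400]; a=cv2.resize(a,None,fx=2.3,fy=2.3,interpolation=cv2.INTER_CUBIC)
b=cv2.resize(np.load('w3.npz')['image'],None,fx=0.6,fy=0.6) 
b=np.load('w3.npz')['image'][200:420,140:460]
h=max(a.shape[0],b.shape[0]); o=np.zeros((h,a.shape[1]+b.shape[1],3),np.uint8); o[:a.shape[0],:a.shape[1]]=a; o[:b.shape[0],a.shape[1]:]=b
cv2.imwrite('pics/c3.png',o[...,::-1])
E
```

```text
t 5.4333 tcp [537.6 107.6 107. ] xax [-0.001 -0.    -1.   ] yang 31.2 F [ 0.8 -0.5 -3.7] T [-0.01  0.02  0.06] w 44.8 q [ 0.05  0.33 -0.24  1.   -0.    1.08]
```

View pics/c3.png

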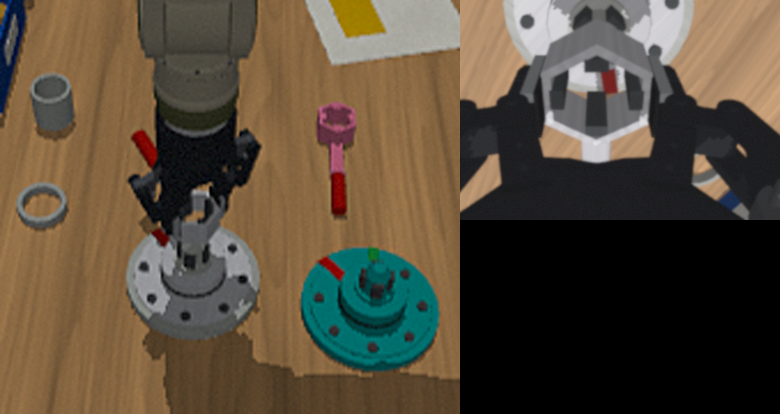

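The lever is held by the hub over the grey valve, its grip pointing to the upper left in the side view near the red mark. I'm checking the hub centre against the spindle axis, then lowering.

```bash
python3 - <<'E'
from h import *
for f,cl in(('w3',fcloud),('s3',cloud)):
    c=dict(np.load(f+'.npz')); P=cl(c)
    d=P[...,:2]-[537.6,107.6]; r=np.hypot(d[...,0],d[...,1])
    im=c['image'].astype(int); lum=im.mean(2)
    if f=='w3': print(np.histogram(P[...,2][(r<30)],bins=np.arange(0,160,5)))
    m=(r<30)&(P[...,2]>128)&(P[...,2]<142)&(lum>70)
    Q=P[m]; 
    if len(Q)>5: (a,b),R=cv2.minEnclosingCircle(Q[:,:2].astype(np.float32)); print(f,len(Q),Q.mean(0).round(1),'c',a,b,R)
    h=cv2.cvtColor(c['image'],cv2.COLOR_RGB2HSV).astype(int)
    k=((h[...,0]<6)|(h[...,0]>174))&(h[...,1]>150)&(P[...,2]>95)&(P[...,2]<140)
    Q=P[k]; print('grip',len(Q),Q.mean(0).round(1) if len(Q) else '')
    if f=='s3':
        for lo,hi in ((9,18),(40,47)):
            k=(np.hypot(P[...,0]-538,P[...,1]-109)<85)&(P[...,2]>lo)&(P[...,2]<hi); Q=P[k]; print(lo,cv2.minEnclosingCircle(Q[:,:2].astype(np.float32)))
E
```

```text
(array([   0,    0,    0,    0,    0,    0,    0,    0,  672, 1419,  519,
        121,  129,  137,  324,    0,    0,    0,    0,    0,   80,  668,
        778,  935, 1099, 1348, 4420,  848,  393,  703,  134]), array([  0,   5,  10,  15,  20,  25,  30,  35,  40,  45,  50,  55,  60,
        65,  70,  75,  80,  85,  90,  95, 100, 105, 110, 115, 120, 125,
       130, 135, 140, 145, 150, 155]))
w3 4529 [535.7 110.7 133.5] c 536.025146484375 110.21878051757812 28.952898025512695
grip 0 
s3 98 [529.  114.3 133.4] c 535.4732055664062 110.00728607177734 26.403926849365234
grip 93 [595.   16.6 120.6]
9 ((538.9129638671875, 110.22725677490234), 76.51793670654297)
40 ((537.7818603515625, 111.57760620117188), 36.157920837402344)
```

```bash
python3 - <<'E'
from h import *
for f,z,tcp,la in(('w2',30,[506.3,-83.9],-7.84),('w3',134.3,[537.6,107.6],-58.8)):
    c=dict(np.load(f+'.npz')); P=fcloud(c)
    a=np.radians(la); ex=np.array([np.cos(a),np.sin(a)]); ey=np.array([-ex[1],ex[0]])
    d=P[...,:2]-tcp; X=d@ex; Y=d@ey
    m=(abs(P[...,2]-z)<3.0)&(np.hypot(X,Y)<34)&(abs(Y)<20)
    print(f,m.sum(),np.median(P[...,2][m]))
    for lo,hi in((-12,-8),(-2,2),(8,12)):
        k=m&(Y>lo)&(Y<hi); print(lo,'X min',np.percentile(X[k],[0,1,3]).round(1),'max',np.percentile(X[k],[97,99,100]).round(1), 'gap',np.sort(X[k])[np.argmax(np.diff(np.sort(X[k])))].round(1),np.sort(X[k])[1+np.argmax(np.diff(np.sort(X[k])))].round(1))
E
```

```text
w2 3655 29.979359647534253
-12 X min [-22.4 -22.  -21.9] max [20.2 20.7 21.2] gap -15.5 14.3
-2 X min [-27.1 -26.9 -26.5] max [24.6 25.4 26.4] gap -14.3 12.4
8 X min [-22.4 -22.  -21.6] max [20.3 20.7 21.3] gap -15.0 14.4
w3 3750 134.258180948908
-12 X min [-22.7 -22.5 -22.2] max [19.3 19.7 20.3] gap -15.7 13.5
-2 X min [-27.6 -27.2 -26.8] max [24.2 24.9 25.9] gap -14.5 12.3
8 X min [-23.1 -22.5 -22.2] max [19.4 20.  21.4] gap -16.4 13.2
```

drive_tool(
  steps=[
    {"x":0.001,"y":0.001,"z":-0.007,"wx":0,"wy":0,"wz":0},
    {"x":0.001,"y":0.001,"z":-0.014,"wx":0,"wy":0,"wz":0},
    {"x":0.001,"y":0.001,"z":-0.02,"wx":0,"wy":0,"wz":0},
    {"x":0.001,"y":0.001,"z":-0.024,"wx":0,"wy":0,"wz":0},
    {"x":0.001,"y":0.001,"z":-0.026,"wx":0,"wy":0,"wz":0},
  ],
)

```text
clock: 5.9
tcp_pos: [538.3, 108.9, 80.0]
orientation: [0.347, 0.616, -0.348, 0.615]
wrist_force: [0.1, -0.6, -3.2]
width: 45.0
```

drive_tool(
  steps=[
    {"x":0,"y":0,"z":-0.001,"wx":0,"wy":0,"wz":0},
    {"x":0,"y":0,"z":-0.002,"wx":0,"wy":0,"wz":0},
    {"x":0,"y":0,"z":-0.003,"wx":0,"wy":0,"wz":0},
    {"x":0,"y":0,"z":-0.003,"wx":0,"wy":0,"wz":0},
  ],
)

```text
clock: 6.23
tcp_pos: [539.3, 109.2, 78.3]
orientation: [0.347, 0.616, -0.347, 0.616]
wrist_force: [-0.3, 0.0, -3.5]
width: 44.7
```

```bash
python3 st.py wrist w4
```

```text
t 6.2833 tcp [539.3 109.2  78.5] xax [ 0.  0. -1.] yang 31.17 F [ 0.2 -0.3 -3.1] T [ 0.01  0.01 -0.  ] w 45.3 q [ 0.05  0.36 -0.28  0.93  0.    1.08]
```

```bash
python3 - <<'E'
from h import *
c=dict(np.load('w4.npz')); P=fcloud(c); tcp=[539.3,109.2]
a=np.radians(-58.83); ex=np.array([np.cos(a),np.sin(a)]); ey=np.array([-ex[1],ex[0]])
d=P[...,:2]-tcp; X=d@ex; Y=d@ey; Z=P[...,2]
m=(abs(Z-105.7)<3)&(np.hypot(X,Y)<34)&(abs(Y)<20); print(np.median(Z[m]))
for lo,hi in((-12,-8),(-2,2),(8,12)):
    k=m&(Y>lo)&(Y<hi); s=np.sort(X[k]); i=np.argmax(np.diff(s)); print(lo,s[[0,-1]].round(1),s[[i,i+1]].round(1))
m=(Z>80)&(Z<88)&(np.hypot(X,Y)<14); print(m.sum())
m=(Z>82.5)&(Z<88)&(np.hypot(X,Y)<14)
print('top',m.sum(),'X',X[m].min(),X[m].max(),X[m].mean(),'Y',Y[m].min(),Y[m].max(),Y[m].mean(),Z[m].mean())
o=c['image'][180:400,160:400]; cv2.imwrite('pics/c4.png',cv2.resize(o,None,fx=2.5,fy=2.5,interpolation=cv2.INTER_CUBIC)[...,::-1])
E
```

```text
105.64982712235683
-12 [-22.6  21.6] [-15.7  14.4]
-2 [-27.1  26.2] [-14.1  12.4]
8 [-22.6  20.6] [-15.4  13.7]
646
top 501 X -6.611896586907838 13.94176903481104 2.7893119364095065 Y -8.525263883052457 13.840547960524779 -0.8462792770100809 84.29135677022273
```

View pics/c4.png

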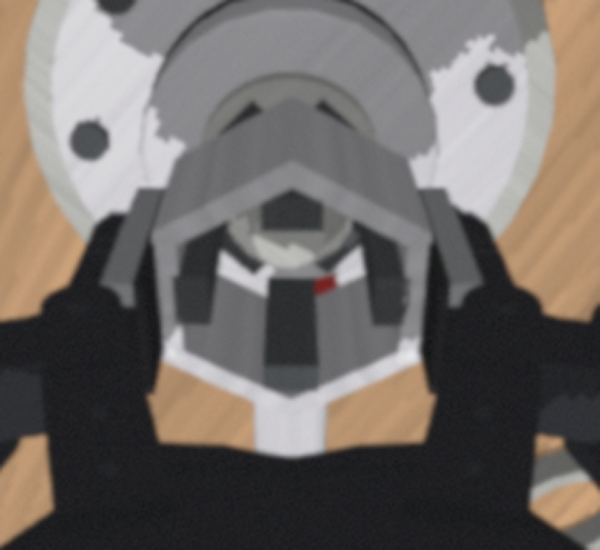

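The lever axis sits symmetrically between the two rear teeth at (245,115) and (330,115) in the crop, so the tooth angle looks right. I'm going down by feel.

drive_tool(
  steps=[
    {"x":0,"y":0,"z":-0.001,"wx":0,"wy":0,"wz":0},
    {"x":0,"y":0,"z":-0.002,"wx":0,"wy":0,"wz":0},
    {"x":0,"y":0,"z":-0.003,"wx":0,"wy":0,"wz":0},
    {"x":0,"y":0,"z":-0.003,"wx":0,"wy":0,"wz":0},
  ],
)

```text
clock: 6.62
tcp_pos: [539.0, 109.1, 75.1]
orientation: [0.347, 0.616, -0.347, 0.616]
wrist_force: [-0.9, -0.6, -3.3]
width: 44.6
```

```bash
python3 st.py
```

```text
t 6.6167 tcp [539.  109.1  75.1] xax [-0.  0. -1.] yang 31.17 F [-0.9 -0.6 -3.3] T [ 0.06  0.   -0.01] w 44.6 q [ 0.05  0.36 -0.28  0.92  0.    1.08]
```

drive_tool(
  steps=[
    {"x":0,"y":0,"z":-0.001,"wx":0,"wy":0,"wz":0},
    {"x":0,"y":0,"z":-0.002,"wx":0,"wy":0,"wz":0},
    {"x":0,"y":0,"z":-0.002,"wx":0,"wy":0,"wz":0},
  ],
)

```text
clock: 6.87
tcp_pos: [539.0, 109.2, 73.1]
orientation: [0.347, 0.616, -0.347, 0.616]
wrist_force: [0.0, -0.3, -3.1]
width: 45.1
```

```bash
python3 st.py
```

```text
t 6.8667 tcp [539.  109.2  73.1] xax [-0.  0. -1.] yang 31.17 F [ 0.  -0.3 -3.1] T [-0.01  0.05  0.08] w 45.1 q [ 0.05  0.36 -0.29  0.92  0.    1.08]
```

drive_tool(
  steps=[
    {"x":0,"y":0,"z":-0.001,"wx":0,"wy":0,"wz":0},
    {"x":0,"y":0,"z":-0.002,"wx":0,"wy":0,"wz":0},
    {"x":0,"y":0,"z":-0.002,"wx":0,"wy":0,"wz":0},
  ],
)

```text
clock: 7.12
tcp_pos: [538.9, 109.1, 71.1]
orientation: [0.347, 0.616, -0.347, 0.616]
wrist_force: [-0.1, 0.9, -2.9]
width: 45.0
```

```bash
python3 st.py
```

```text
t 7.1167 tcp [538.9 109.1  71.1] xax [-0.  0. -1.] yang 31.17 F [-0.1  0.9 -2.9] T [0.09 0.1  0.03] w 45.0 q [ 0.05  0.37 -0.29  0.92  0.    1.08]
```

drive_tool(
  steps=[
    {"x":0,"y":0,"z":-0.001,"wx":0,"wy":0,"wz":0},
    {"x":0,"y":0,"z":-0.002,"wx":0,"wy":0,"wz":0},
    {"x":0,"y":0,"z":-0.003,"wx":0,"wy":0,"wz":0},
    {"x":0,"y":0,"z":-0.003,"wx":0,"wy":0,"wz":0},
  ],
)

```text
clock: 7.45
tcp_pos: [539.0, 109.1, 68.0]
orientation: [0.347, 0.616, -0.347, 0.616]
wrist_force: [-0.0, 0.6, -3.3]
width: 45.4
```

```bash
python3 st.py
```

```text
t 7.45 tcp [539.  109.1  68. ] xax [-0. -0. -1.] yang 31.17 F [-0.   0.6 -3.3] T [0.04 0.15 0.05] w 45.4 q [ 0.05  0.37 -0.29  0.91  0.    1.08]
```

drive_tool(
  steps=[
    {"x":0,"y":0,"z":-0.001,"wx":0,"wy":0,"wz":0},
    {"x":0,"y":0,"z":-0.002,"wx":0,"wy":0,"wz":0},
    {"x":0,"y":0,"z":-0.003,"wx":0,"wy":0,"wz":0},
    {"x":0,"y":0,"z":-0.003,"wx":0,"wy":0,"wz":0},
  ],
)

```text
clock: 7.78
tcp_pos: [539.0, 109.1, 65.1]
orientation: [0.347, 0.616, -0.347, 0.616]
wrist_force: [-0.7, 0.8, -3.8]
width: 45.0
```

```bash
python3 st.py
```

```text
t 7.7833 tcp [539.  109.1  65.1] xax [-0.  0. -1.] yang 31.17 F [-0.7  0.8 -3.8] T [0.14 0.2  0.03] w 45.0 q [ 0.05  0.37 -0.3   0.9   0.    1.08]
```

drive_tool(
  steps=[
    {"x":0,"y":0,"z":-0.001,"wx":0,"wy":0,"wz":0},
    {"x":0,"y":0,"z":-0.002,"wx":0,"wy":0,"wz":0},
    {"x":0,"y":0,"z":-0.003,"wx":0,"wy":0,"wz":0},
    {"x":0,"y":0,"z":-0.004,"wx":0,"wy":0,"wz":0},
  ],
)

```text
clock: 8.12
tcp_pos: [539.1, 109.2, 61.2]
orientation: [0.347, 0.616, -0.347, 0.616]
wrist_force: [-1.6, 1.1, -2.9]
width: 45.0
```

```bash
python3 st.py
```

```text
t 8.1167 tcp [539.1 109.2  61.2] xax [-0.  0. -1.] yang 31.17 F [-1.6  1.1 -2.9] T [0.08 0.31 0.02] w 45.0 q [ 0.05  0.38 -0.3   0.89  0.    1.08]
```

drive_tool(
  steps=[
    {"x":-0.0005,"y":0.0003,"z":-0.001,"wx":0,"wy":0,"wz":0},
    {"x":-0.0005,"y":0.0003,"z":-0.002,"wx":0,"wy":0,"wz":0},
    {"x":-0.0005,"y":0.0003,"z":-0.003,"wx":0,"wy":0,"wz":0},
    {"x":-0.0005,"y":0.0003,"z":-0.004,"wx":0,"wy":0,"wz":0},
  ],
)

```text
clock: 8.45
tcp_pos: [538.9, 109.4, 57.3]
orientation: [0.347, 0.616, -0.347, 0.616]
wrist_force: [0.6, 0.6, -3.0]
width: 45.4
```

```bash
python3 st.py
```

```text
t 8.45 tcp [538.9 109.4  57.3] xax [ 0.001  0.    -1.   ] yang 31.16 F [ 0.6  0.6 -3. ] T [ 0.04  0.06 -0.05] w 45.4 q [ 0.05  0.38 -0.31  0.88 -0.    1.08]
```

drive_tool(
  steps=[
    {"x":0,"y":0,"z":-0.001,"wx":0,"wy":0,"wz":0},
    {"x":0,"y":0,"z":-0.002,"wx":0,"wy":0,"wz":0},
    {"x":0,"y":0,"z":-0.003,"wx":0,"wy":0,"wz":0},
    {"x":0,"y":0,"z":-0.0035,"wx":0,"wy":0,"wz":0},
  ],
)

```text
clock: 8.78
tcp_pos: [538.7, 109.4, 53.7]
orientation: [0.347, 0.616, -0.347, 0.616]
wrist_force: [0.1, -0.2, -2.9]
width: 45.1
```

```bash
python3 st.py
```

```text
t 8.7833 tcp [538.7 109.4  53.7] xax [ 0.  0. -1.] yang 31.17 F [ 0.1 -0.2 -2.9] T [0.06 0.01 0.01] w 45.1 q [ 0.05  0.38 -0.31  0.88 -0.    1.08]
```

drive_tool(
  steps=[
    {"x":0,"y":0,"z":-0.0005,"wx":0,"wy":0,"wz":0},
    {"x":0,"y":0,"z":-0.001,"wx":0,"wy":0,"wz":0},
    {"x":0,"y":0,"z":-0.001,"wx":0,"wy":0,"wz":0},
  ],
)

```text
clock: 9.03
tcp_pos: [538.6, 109.4, 52.7]
orientation: [0.347, 0.616, -0.347, 0.616]
wrist_force: [-0.0, -0.9, -2.6]
width: 45.1
```

```bash
python3 st.py
```

```text
t 9.0333 tcp [538.6 109.4  52.7] xax [ 0.  0. -1.] yang 31.17 F [-0.  -0.9 -2.6] T [ 0.06  0.01 -0.03] w 45.1 q [ 0.05  0.38 -0.31  0.87  0.    1.08]
```

drive_tool(
  steps=[
    {"x":0,"y":0,"z":-0.0005,"wx":0,"wy":0,"wz":0},
    {"x":0,"y":0,"z":-0.0005,"wx":0,"wy":0,"wz":0},
    {"x":0,"y":0,"z":-0.001,"wx":0,"wy":0,"wz":0},
    {"x":0,"y":0,"z":-0.001,"wx":0,"wy":0,"wz":0},
  ],
)

```text
clock: 9.37
tcp_pos: [538.7, 109.4, 52.7]
orientation: [0.347, 0.616, -0.347, 0.616]
wrist_force: [-3.3, -0.2, 4.8]
width: 45.3
```

```bash
python3 st.py
```

```text
t 9.3667 tcp [538.7 109.4  52.7] xax [ 0.001 -0.    -1.   ] yang 31.17 F [-3.3 -0.2  4.8] T [-0.06  0.69  0.  ] w 45.3 q [ 0.05  0.38 -0.31  0.87 -0.    1.08]
```

The hub is home: contact came at TCP z 52.7, which puts the underside at 50.0 mm, with under 8 N. Green lies at about -100° in the world and the lever is at -58.8°, so I'm swinging clockwise by about 0.72 rad.

drive_tool(
  steps=[
    {"x":0,"y":0,"z":0.0005,"wx":0,"wy":0,"wz":-0.02},
    {"x":0,"y":0,"z":0.0005,"wx":0,"wy":0,"wz":-0.06},
    {"x":0,"y":0,"z":0.0005,"wx":0,"wy":0,"wz":-0.1},
    {"x":0,"y":0,"z":0.0005,"wx":0,"wy":0,"wz":-0.14},
    {"x":0,"y":0,"z":0.0005,"wx":0,"wy":0,"wz":-0.18},
  ],
)

```text
clock: 9.78
tcp_pos: [538.7, 109.3, 52.6]
orientation: [0.402, 0.582, -0.402, 0.582]
wrist_force: [-1.7, -1.0, 2.0]
width: 45.0
```

```bash
python3 st.py
```

```text
t 9.7833 tcp [538.7 109.3  52.6] xax [ 0. -0. -1.] yang 20.71 F [-1.7 -1.   2. ] T [-0.1   0.39  0.25] w 45.0 q [ 0.05  0.38 -0.31  0.87 -0.    1.26]
```

Turning freely at 0.25 N m with low forces. Continuing.

drive_tool(
  steps=[
    {"x":0,"y":0,"z":0,"wx":0,"wy":0,"wz":-0.05},
    {"x":0,"y":0,"z":0,"wx":0,"wy":0,"wz":-0.11},
    {"x":0,"y":0,"z":0,"wx":0,"wy":0,"wz":-0.17},
    {"x":-0.0002,"y":0,"z":0,"wx":0,"wy":0,"wz":-0.23},
    {"x":-0.0003,"y":0,"z":0,"wx":0,"wy":0,"wz":-0.28},
  ],
)

```text
clock: 10.2
tcp_pos: [538.8, 109.3, 52.7]
orientation: [0.48, 0.519, -0.479, 0.52]
wrist_force: [-0.1, -1.2, 1.7]
width: 45.0
```

drive_tool(
  steps=[
    {"x":0,"y":0,"z":0,"wx":0,"wy":0,"wz":-0.06},
    {"x":0,"y":0,"z":0,"wx":0,"wy":0,"wz":-0.12},
    {"x":0,"y":0,"z":0,"wx":0,"wy":0,"wz":-0.18},
    {"x":0,"y":0,"z":0,"wx":0,"wy":0,"wz":-0.23},
    {"x":0,"y":0,"z":0,"wx":0,"wy":0,"wz":-0.26},
  ],
)

```text
clock: 10.62
tcp_pos: [538.8, 109.3, 52.7]
orientation: [0.543, 0.453, -0.543, 0.454]
wrist_force: [-0.9, -1.6, 2.9]
width: 45.1
```

drive_tool(
  steps=[
    {"x":0,"y":0,"z":0,"wx":0,"wy":0,"wz":0},
    {"x":0,"y":0,"z":0,"wx":0,"wy":0,"wz":0},
  ],
)

```text
clock: 10.78
tcp_pos: [538.8, 109.3, 52.7]
orientation: [0.542, 0.454, -0.542, 0.454]
wrist_force: [-0.6, -1.6, 2.3]
width: 45.1
```

```bash
python3 st.py side s5; python3 - <<'E'
from h import *
c=capture('scene'); np.savez('c5.npz',**c); s=np.load('s5.npz')['image']
f=lambda a:cv2.resize(a,None,fx=3,fy=3,interpolation=cv2.INTER_CUBIC)
cv2.imwrite('pics/p5.png',np.hstack([f(c['image'][140:270,250:380]),f(s[185:315,220:350])])[...,::-1])
E
```

```text
t 10.8333 tcp [538.8 109.3  52.6] xax [ 0.001 -0.    -1.   ] yang -10.07 F [-1.8 -2.   2.9] T [-0.14  0.2   0.01] w 45.4 q [ 0.05  0.38 -0.31  0.87 -0.    1.8 ]
```

View pics/p5.png

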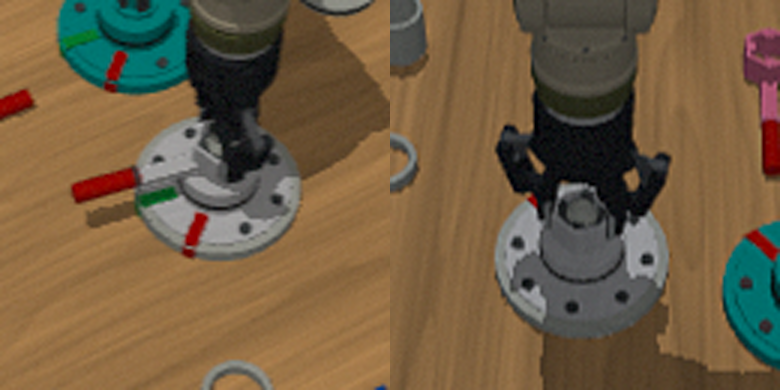

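The scene view shows the lever seated, with its grip at (105,185) over the green mark; the marks at (157,196) and (195,235) in the crop agree. I'm letting go and rising straight up.

drive_tool(
  steps=[
    {"x":0,"y":0,"z":0,"wx":0,"wy":0,"wz":0},
    {"x":0,"y":0,"z":0,"wx":0,"wy":0,"wz":0},
    {"x":0,"y":0,"z":0,"wx":0,"wy":0,"wz":0},
    {"x":0,"y":0,"z":0,"wx":0,"wy":0,"wz":0},
    {"x":0,"y":0,"z":0,"wx":0,"wy":0,"wz":0},
  ],
  gripper=0.07,
)

```text
clock: 11.3
tcp_pos: [538.4, 109.5, 52.2]
orientation: [0.542, 0.454, -0.542, 0.454]
wrist_force: [0.3, 0.3, -0.5]
width: 70.0
```

drive_tool(
  steps=[
    {"x":0,"y":0,"z":0.01,"wx":0,"wy":0,"wz":0},
    {"x":0,"y":0,"z":0.03,"wx":0,"wy":0,"wz":0},
    {"x":0,"y":0,"z":0.055,"wx":0,"wy":0,"wz":0},
    {"x":0,"y":0,"z":0.085,"wx":0,"wy":0,"wz":0},
    {"x":0,"y":0,"z":0.12,"wx":0,"wy":0,"wz":0},
  ],
)

```text
clock: 11.72
tcp_pos: [537.2, 109.4, 173.1]
orientation: [-0.541, -0.455, 0.543, -0.454]
wrist_force: [0.9, 1.0, 0.3]
width: 70.2
```

drive_tool(
  steps=[
    {"x":-0.02,"y":0,"z":0.03,"wx":0,"wy":0,"wz":0},
    {"x":-0.04,"y":0,"z":0.05,"wx":0,"wy":0,"wz":0},
    {"x":-0.06,"y":0,"z":0.06,"wx":0,"wy":0,"wz":0},
    {"x":-0.06,"y":0,"z":0.06,"wx":0,"wy":0,"wz":0},
    {"x":-0.06,"y":0,"z":0.06,"wx":0,"wy":0,"wz":0},
  ],
)

```text
clock: 12.13
tcp_pos: [478.4, 109.6, 234.2]
orientation: [0.543, 0.453, -0.541, 0.455]
wrist_force: [0.2, -0.5, 0.4]
width: 70.0
```

```bash
python3 st.py wrist w6; python3 - <<'E'
from h import *
c=dict(np.load('w6.npz')); P=fcloud(c); s=capture('scene')
h=cv2.cvtColor(c['image'],cv2.COLOR_RGB2HSV).astype(int); H,S,V=h[...,0],h[...,1],h[...,2]
r=((H<6)|(H>174))&(S>150)&(V>50)&(P[...,2]>50)&(P[...,2]<80); g=(H>45)&(H<75)&(S>120)&(V>40)&(abs(P[...,0]-538)<80)&(abs(P[...,1]-109)<80)
k=(abs(P[...,2]-80)<3)&(np.hypot(P[...,0]-538.5,P[...,1]-109.5)<32); Q=P[k]
hc=np.array(cv2.minEnclosingCircle(Q[:,:2].astype(np.float32))[0]); print('hub',len(Q),hc,np.median(Q[:,2]))
k=(P[...,2]>9)&(P[...,2]<18)&(np.hypot(P[...,0]-538.5,P[...,1]-109.5)<85); fl=cv2.minEnclosingCircle(P[k][:,:2].astype(np.float32)); print('flange',fl)
for n,m,z in(('grip',r,59),('green',g,14)):
    v,u=np.nonzero(m); p=onplane(c,[u.mean(),v.mean()],z,True)[0] if len(u) else None
    print(n,len(u),p)
    if p is not None:
        for q in (hc,np.array(fl[0])): e=p[:2]-q; print('  ang',np.degrees(np.arctan2(e[1],e[0])),np.hypot(*e))
f=lambda a:cv2.resize(a,None,fx=3,fy=3,interpolation=cv2.INTER_CUBIC)
cv2.imwrite('pics/p6.png',np.hstack([f(s['image'][140:270,250:380]),cv2.resize(c['image'],(400,300))[:].repeat(1,0) if 0 else cv2.copyMakeBorder(cv2.resize(c['image'],(400,300)),0,90,0,0,0)])[...,::-1])
E
```

```text
t 12.1833 tcp [478.7 109.5 233.1] xax [ 0.002  0.    -1.   ] yang -10.08 F [-0.4  0.6 -0.6] T [-0.02 -0.02 -0.01] w 69.9 q [ 0.06  0.15 -0.16  1.26 -0.    1.81]
hub 1171 [537.95837402 109.76237488] 80.06201198557778
flange ((538.1439208984375, 109.15061950683594), 75.72090911865234)
grip 576 [519.34677109   2.61252488  59.        ]
  ang -99.85378915699114 108.75422805142483
  ang -100.00605503402032 108.18363299668395
green 1 [333.91483889  90.42045504  14.        ]
  ang -174.58493602805405 204.95822523432784
  ang -174.7599740805776 205.0861696882602
```

View pics/p6.png

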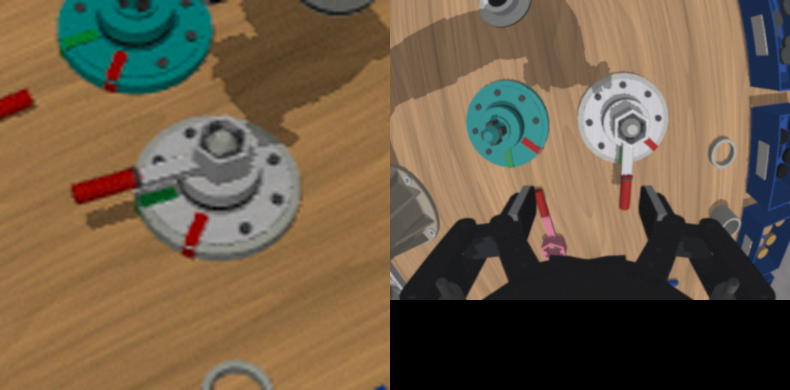

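The lever is seated with its hub top at 80.1 mm (80 expected). It points at -99.9° over the green mark, and the gripper is clear. Handing in.

```bash
python3 -c "
from bench import bot
print(bot.close_job())"
```

```text
the job is handed in; nothing more can be done
None
```

The red lever is fitted fully home on the grey valve's spindle and swung to the green mark. The gripper has let go and stands clear, and the job was handed in at about 12 s.

- **Fitting:** I gripped the lever by its hub flats and turned it to about -59° in the world frame, the tooth angle read from the wrist camera. That is about 10° clockwise of the red mark. It went down with almost no resistance until it reached the seat, and the contact force there was about 8 N.
- **Turning:** The clockwise swing took about 41°, at 0.25 N m where I read it partway.
- **Last checks:** The hub top is at 80.1 mm, against 80 mm when home. The hub centre is within 1 mm of the flange centre. The lever points at -99.9°, and force on the tool was near zero after release.
- **Less certain:** The cameras put the green mark anywhere from -98° to -102.6°. The lever is within about 3° of all of those, inside the 8° allowed. The mark was hidden under the arm in the last wrist picture, so I could not re-measure it there. The scene picture shows the lever over it.
- **Failed:** My first four move calls were refused because each row needs all six keys, and the arm did not move.
- **Other things on the bench:** The arm never went near them. The last pictures show those in view in place, but I did not re-measure them.

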